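# Pick out the stray capacitor and tip the relays into their bin

## Robot

A 6-joint arm with a two-finger parallel gripper is mounted at the origin on the work surface. World frame = base frame: x ahead of the robot, y to its left, z up, the work surface at z = 0. Lengths are in m, angles in rad, forces in N, time in s.
With the tool pointing down it reaches from about 0.225 to 0.875 m from the base axis. Payload 3.4 kg.
Tool frame: the origin (TCP) lies at the very end of the fingers, on their centre line; the grasp point (between the pads) lies manip.grip_point_offset behind it (manip.grip_point_offset is the distance from the TCP to the grasp point, in m); z points along the fingers, y is the line along which they close (so a half turn about z gives the same grasp; the last joint's range is limited). The gripper opens to 85 mm and grips with 20 to 120 N. Pads are 22 mm wide; open, the fingers measure 114 mm over their backs; the gripper's body (76 mm by 85 mm) begins 54 mm behind the grasp point. The pads swing forward as they close: fully open they stand 13 mm farther back than shut.
Start: joints at [-1.324, 0.276, 1.505, -0, 1.361, -0.121], TCP at [0.207, -0.537, 0.231] pointing down, gripper open.
Joint ranges: [-2.89, 2.89], [-0.75, 2.08], [0.22, 2.7], [-1.18, 4.32], [0.11, 2.71], [-2.7, 2.7]. Speed limits (rad/s): [2.57, 2.57, 3.14, 3.14, 3.14, 3.14].

## Interface

Orientations are given as a unit quaternion [w, x, y, z].
In Python, from rig import manip gives the robot as it stands.
- The arm moves only by the shell command python3 -m pendant 'ROWS' [FORCE]. ROWS is JSON, a list of rows, each an object of numbers: "jaw": the opening, from -1 (shut) to 1 (fully open); "tx", "ty", "tz": the shift along the world's x, y, z in cm; "ax", "ay", "az": the turn, a rotation vector about the world's x, y, z in degrees. In form: [{"jaw": .., "tx": .., "ty": .., "tz": .., "ax": .., "ay": .., "az": ..}, ...]. A call has 1 to 10 rows; each row is the pose to reach, as a shift and turn from the pose commanded when the call began; what a row does not reach only later rows make up. A row lasts 1/8 s, in which the tool goes at most 62.5 mm and 10.7 degrees, less where a joint would pass 70% of its speed; a pose out of reach is approached as far as the arm can. A call with a gripper value outside its range is refused whole. The fingers move at their own pace and stop on an object; FORCE is the grip in N (left out, the last holds). Time passes only in rows, so rows that repeat a pose let the fingers close. It gives the time, the measured TCP pose, the force, the opening and the grip force at its end, in the units of the state.
- manip.get_state(): the state, without advancing time (a new reading comes with each control period).
- manip.get_image(name): name is "scene" or "top" or "wrist"; returns a dict with "pixels" (480x640x3 uint8, blue, green, red), "depth" (480x640 float32, m along the optical axis (not along the pixel's ray), 0 where there is no reading), "fx", "fy", "cx", "cy" (pixels), "pose" (4x4, takes a point from camera to world coordinates). Camera axes: x right, y down, z forward; pixel columns grow to the right and rows downward; lengths in m; the calibration is good to about 2 mm. A picture is of the moment at which its call begins.
- manip.sign_off(): hands the job in; it is judged then, once.
The state is a dict: "clock": time; "qpos": joint angles; "qd": joint speeds; "effort": joint torques, N m; "position": TCP position; "ee_rot": TCP orientation; "contact_force": force on the tool from outside, world axes, zero at the start; "moment": the same for the moment, N m; "width": finger opening in m; "gripper_force": force on a finger pad.
Only numpy, scipy, OpenCV 4.12 (cv2) and the standard library are available. Lean on these libraries where they do the work, as an engineer would, in place of code of your own. Each camera call takes 0.05 s, during which the arm holds its last target. There are 200 camera calls.

## Task

One yellow capacitor has strayed among the three blue relays in the aluminium sorting tray. First take the capacitor out and put it in the yellow bin; then lift the tray by its black post and tip it so that all the relays slide off its open end into the blue bin. Finally set the empty tray back down, flat and wholly on its green mat, and leave everything else on the bench where it is.

Things in the scene. Friction and masses are not known exactly. Their poses are not given: they have to be found in the camera images.
- tray: loose aluminium tray, 0.3 kg, 220 x 100 mm. Origin: centre of its underside; z up, x along its length to the open pouring end at x = +110 mm. Slippery floor 3 mm thick; 4-mm walls, 19 mm high over the underside, along both sides and at the rear (inner face of rear wall at x = -78 mm); 92 mm wide inside. A black post stands behind the rear wall.
- tray_post (a point): grip point on the tray's black upright post (22 x 22 mm square, sides parallel to the tray's x and y axes, top 56 mm above the tray's underside), on the post's axis 40 mm above the underside, at tray x = -97 mm, y = 0
- tray_lip (a point): middle of the open pouring edge of the tray, on the floor's upper face: tray x = +110 mm, y = 0, z = 3 mm
- relay1: blue plastic relay, loose block 26 (x) x 16 (y) x 15 (z) mm with a thin white stripe on top, about 18 g, starts standing on the tray's floor. Origin: centre of its underside, z up at the start
- relay2: blue plastic relay, loose block 26 (x) x 16 (y) x 15 (z) mm with a thin white stripe on top, about 18 g, starts standing on the tray's floor. Origin: centre of its underside, z up at the start
- relay3: blue plastic relay, loose block 26 (x) x 16 (y) x 15 (z) mm with a thin white stripe on top, about 18 g, starts standing on the tray's floor. Origin: centre of its underside, z up at the start
- capacitor: yellow block-shaped capacitor, loose, 26 (x) x 15 (y) x 18 (z) mm, about 18 g, starts standing on the tray's floor among the relays; no less than about 25 mm is free at its 26-mm ends, less at its sides. Origin: centre of its underside, z up at the start
- blue_bin: fixed open blue plastic bin for relays, 136 x 136 x 55 mm outside, walls and floor 4 mm. Origin: centre of its underside, which is 6 mm above the bench (rim 61 mm above the bench); x and y along its sides
- yellow_bin: fixed open yellow plastic bin for capacitors, same size and origin as the blue bin and 8 mm beside it on the same grey base plate
- mat: fixed green bench mat 280 (x) x 200 (y) x 3 mm on which the tray starts and must end. Origin: centre of its underside on the bench
- multimeter: orange handheld multimeter standing upright between the mat and the bins, loose, 45 (x) x 80 (y) x 180 mm tall; origin: centre of its underside. Leave alone
- spool: aluminium spool standing on its flange, loose, diameter 56 mm, 50 mm tall; origin: centre of its underside. Leave alone
- marker: white marker pen with black cap lying at the side, loose, 130 (x) x 14 x 14 mm; origin: centre of its underside. Leave alone
- screwdriver: red-handled screwdriver lying along its x at the side, loose, about 0.2 m long, under 35 mm tall; origin underneath it. Leave alone
- circuit_board: green circuit board with black, grey and white chips on short brass feet, loose, 90 (x) x 130 (y) mm, up to 25 mm tall, behind the task's things; origin: centre of its underside. Leave alone
- spare_circuit_board: second, similar green circuit board, same size and origin. Leave alone

How it is judged:
On the way, in this order (a step that is already met when the one before it is completed fails the run):
1. the capacitor lies let go in the yellow bin while all three relays are still in the tray (x of capacitor in the frame of yellow_bin between -0.066 and 0.066 m and y of capacitor in the frame of yellow_bin between -0.066 and 0.066 m and z of capacitor in the frame of yellow_bin between -0.01 and 0.055 m and x of relay1 in the frame of tray between -0.08 and 0.115 m and y of relay1 in the frame of tray between -0.05 and 0.05 m and z of relay1 in the frame of tray between -0.005 and 0.03 m and x of relay2 in the frame of tray between -0.08 and 0.115 m and y of relay2 in the frame of tray between -0.05 and 0.05 m and z of relay2 in the frame of tray between -0.005 and 0.03 m and x of relay3 in the frame of tray between -0.08 and 0.115 m and y of relay3 in the frame of tray between -0.05 and 0.05 m and z of relay3 in the frame of tray between -0.005 and 0.03 m and contact force between the fingers and capacitor below 0.1 N), for 0.1 s.
2. the tray, its three relays still on it, is being tipped (over 0.2 rad) with its lip at the blue bin (within 120 mm of the bin's axis) (angle between tray's own z axis and vertical above 0.2 rad and horizontal distance between tray_lip and blue_bin below 0.12 m and x of relay1 in the frame of tray between -0.08 and 0.115 m and y of relay1 in the frame of tray between -0.05 and 0.05 m and z of relay1 in the frame of tray between -0.005 and 0.03 m and x of relay2 in the frame of tray between -0.08 and 0.115 m and y of relay2 in the frame of tray between -0.05 and 0.05 m and z of relay2 in the frame of tray between -0.005 and 0.03 m and x of relay3 in the frame of tray between -0.08 and 0.115 m and y of relay3 in the frame of tray between -0.05 and 0.05 m and z of relay3 in the frame of tray between -0.005 and 0.03 m), for 0.02 s.
3. all three relays are in the blue bin (x of relay1 in the frame of blue_bin between -0.066 and 0.066 m and y of relay1 in the frame of blue_bin between -0.066 and 0.066 m and z of relay1 in the frame of blue_bin between -0.01 and 0.055 m and x of relay2 in the frame of blue_bin between -0.066 and 0.066 m and y of relay2 in the frame of blue_bin between -0.066 and 0.066 m and z of relay2 in the frame of blue_bin between -0.01 and 0.055 m and x of relay3 in the frame of blue_bin between -0.066 and 0.066 m and y of relay3 in the frame of blue_bin between -0.066 and 0.066 m and z of relay3 in the frame of blue_bin between -0.01 and 0.055 m), for 0.2 s.
At the end, for the whole second after the job is handed in: The capacitor lies in the yellow bin and all three relays in the blue bin, all below the rims; the tray stands flat (within 0.05 rad) and at rest on the mat, its centre within 60 mm of the mat's centre (all of step 3 and x of capacitor in the frame of yellow_bin between -0.066 and 0.066 m and y of capacitor in the frame of yellow_bin between -0.066 and 0.066 m and z of capacitor in the frame of yellow_bin between -0.01 and 0.055 m and horizontal distance between tray and mat below 0.06 m and height (world z) of tray below 0.008 m and angle between tray's own z axis and vertical below 0.05 rad and linear speed of tray below 0.02 m/s); the robot touches nothing.
It fails at once if the multimeter is shifted by more than 30 mm or knocked over (distance of multimeter from where it was at the start of the episode above 0.03 m or angle between multimeter's own z axis and vertical above 0.5 rad).
It fails at once if the spool, the marker, the screwdriver or a circuit board is shifted by more than 30 mm (distance of any of spool, marker, screwdriver, circuit_board, spare_circuit_board from where it was at the start of the episode above 0.03 m).
It also fails if it takes over 72 s, if anything falls off the work surface, if the arm or the gripper's body presses on something with over 40 N, if the wrist force passes 120 N, or if a joint passes its speed limit or range.

## Working session

There is one attempt and no reset: what is moved stays moved. The work goes in short steps, Python scripts to look and compute and a shell command to move; the robot and the scene stay as the last step left them, time stands still between calls to the robot, and variables do not carry over. Pictures are saved under pics/ and viewed, at most 10 in all, crops included, and the job is handed in when it is done.

```bash
mkdir -p pics
cat > h.py <<'E'
import numpy as np, cv2
from rig import manip
def snap(n,tag):
    im=manip.get_image(n); cv2.imwrite(f'pics/{tag}.png',im['pixels']); np.savez(f'{tag}.npz',**{k:im[k] for k in im}); return im
def pt(im,u,v,z=None):
    K=im; P=np.array(im['pose']); d=np.array([(u-float(K['cx']))/float(K['fx']),(v-float(K['cy']))/float(K['fy']),1.])
    if z is None:
        dep=im['depth'][int(v),int(u)]; return P[:3,:3]@(d*dep)+P[:3,3]
    r=P[:3,:3]@d; return P[:3,3]+r*(z-P[2,3])/r[2]
E
python3 - <<'E'
from h import *
a=snap('top','top1');b=snap('scene','sc1')
print(a['pose'],a['fx'],manip.grip_point_offset);s=manip.get_state();print(s['position'],s['ee_rot'],s['width'],s['clock'])
E
```

```text
[[-0.02124942 -0.99010126  0.13873701  0.39126654]
 [-0.99970255  0.0227037   0.008908   -0.01017842]
 [-0.01196966 -0.13850646 -0.99028919  1.12251236]
 [ 0.          0.          0.          1.        ]] 448.93055910887836 0.0187
[ 0.20662849 -0.53608294  0.23052134] [-8.23627546e-04  9.83133529e-01  1.82887356e-01 -3.87808203e-05] 0.08535221119367438 0.1
```

View pics/top1.png

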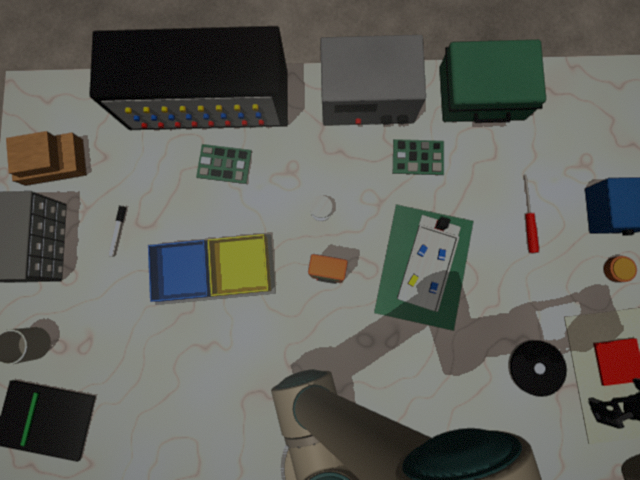

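View pics/sc1.png

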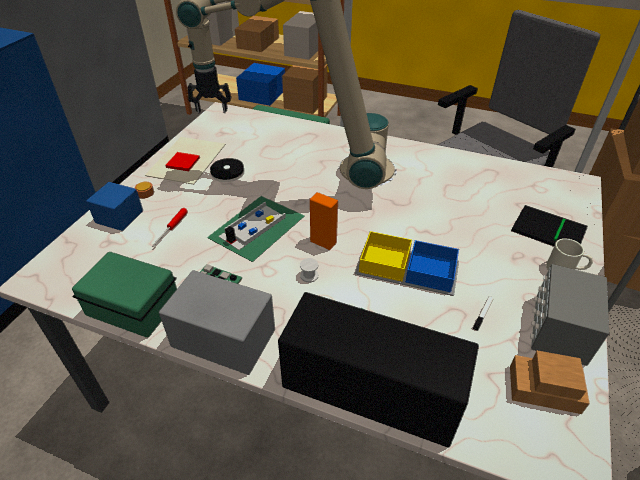

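The top view shows the tray on its mat (post at about 442,223; open end at about 418,305). The capacitor is at (414,280) and the relays at (422,250), (442,254) and (433,288). The blue bin is at (180,270), the yellow bin at (240,263) and the multimeter at (330,266), between the mat and the bins. Next I'll enlarge the tray.

Run:
```python
from h import *
a=np.load('top1.npz');im=a['pixels']
cv2.imwrite('pics/crop1.png',cv2.resize(im[200:335,370:480],None,fx=4.4,fy=4.4,interpolation=cv2.INTER_CUBIC))
hsv=cv2.cvtColor(im,cv2.COLOR_BGR2HSV)
def blobs(lo,hi,x0,y0,x1,y1,z,mn=8):
    m=cv2.inRange(hsv,np.array(lo),np.array(hi));mm=np.zeros_like(m);mm[y0:y1,x0:x1]=m[y0:y1,x0:x1]
    for c in cv2.findContours(mm,0,2)[0]:
        if cv2.contourArea(c)<mn: continue
        bx=cv2.boxPoints(cv2.minAreaRect(c)); print(c.shape, [tuple(np.round(pt(a,*p,z)[:2],3)) for p in bx], 'ctr',pt(a,*bx.mean(0),z).round(4))
print('cap');blobs((20,90,60),(35,255,255),380,220,470,320,.024)
print('relay');blobs((100,120,40),(130,255,255),380,220,470,320,.021)
print('mm');blobs((5,120,60),(18,255,255),295,240,360,300,.18)
print('mat');blobs((50,60,30),(90,255,255),360,195,480,335,.003,200)
print('blue');blobs((100,100,30),(130,255,255),140,220,215,310,.061,200)
print('yel');blobs((20,90,40),(35,255,255),200,220,285,310,.061,200)
```

```text
cap
(19, 1, 2) [(np.float64(0.429), np.float64(-0.2)), (np.float64(0.451), np.float64(-0.214)), (np.float64(0.443), np.float64(-0.227)), (np.float64(0.421), np.float64(-0.212))] ctr [ 0.4361 -0.2131  0.024 ]
relay
(13, 1, 2) [(np.float64(0.416), np.float64(-0.254)), (np.float64(0.431), np.float64(-0.259)), (np.float64(0.427), np.float64(-0.273)), (np.float64(0.412), np.float64(-0.268))] ctr [ 0.4214 -0.2637  0.021 ]
(12, 1, 2) [(np.float64(0.496), np.float64(-0.279)), (np.float64(0.512), np.float64(-0.283)), (np.float64(0.508), np.float64(-0.297)), (np.float64(0.493), np.float64(-0.293))] ctr [ 0.5022 -0.2878  0.021 ]
(15, 1, 2) [(np.float64(0.51), np.float64(-0.232)), (np.float64(0.523), np.float64(-0.242)), (np.float64(0.515), np.float64(-0.253)), (np.float64(0.502), np.float64(-0.243))] ctr [ 0.5125 -0.2425  0.021 ]
mm
(40, 1, 2) [(np.float64(0.446), np.float64(0.037)), (np.float64(0.492), np.float64(0.027)), (np.float64(0.475), np.float64(-0.049)), (np.float64(0.429), np.float64(-0.039))] ctr [ 0.4603 -0.0063  0.18  ]
mat
(150, 1, 2) [(np.float64(0.356), np.float64(-0.117)), (np.float64(0.628), np.float64(-0.183)), (np.float64(0.583), np.float64(-0.38)), (np.float64(0.314), np.float64(-0.309))] ctr [ 0.4682 -0.2469  0.003 ]
blue
(47, 1, 2) [(np.float64(0.536), np.float64(0.426)), (np.float64(0.542), np.float64(0.287)), (np.float64(0.405), np.float64(0.276)), (np.float64(0.399), np.float64(0.412))] ctr [0.4698 0.3503 0.061 ]
yel
(57, 1, 2) [(np.float64(0.545), np.float64(0.285)), (np.float64(0.554), np.float64(0.139)), (np.float64(0.416), np.float64(0.128)), (np.float64(0.407), np.float64(0.271))] ctr [0.4799 0.2056 0.061 ]
```

View pics/crop1.png

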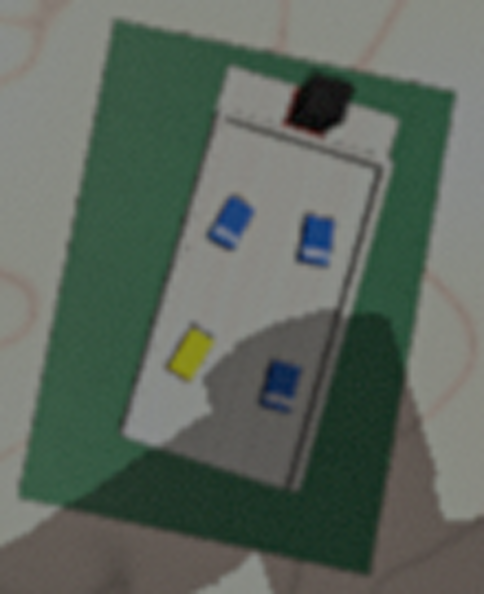

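The crop shows the tray pointing its open end towards the robot. The capacitor is at crop (190,353) and the relays at (232,222), (316,240) and (281,386), with the post top at about (328,100). I'll hover over the capacitor and refine with the wrist camera.

```bash
python3 -m pendant '[{"jaw":0.15,"tx":6,"ty":8,"tz":2,"az":9},{"jaw":0.15,"tx":10,"ty":13,"tz":2,"az":18},{"jaw":0.15,"tx":14,"ty":19,"tz":2,"az":27},{"jaw":0.15,"tx":18,"ty":25,"tz":1,"az":36},{"jaw":0.15,"tx":23,"ty":32.3,"tz":0,"az":36.5},{"jaw":0.15,"tx":23,"ty":32.3,"tz":0,"az":36.5},{"jaw":0.15,"tx":23,"ty":32.3,"tz":0,"az":36.5},{"jaw":0.15,"tx":23,"ty":32.3,"tz":0,"az":36.5},{"jaw":0.15,"tx":23,"ty":32.3,"tz":0,"az":36.5}]' 40
python3 - <<'E'
from h import *
a=snap('wrist','w1')
P=a['pose'];print(P.round(3))
T=snap('top','top2')
im=T['pixels'];cv2.imwrite('pics/t2c.png',im[190:340,360:490])
E
```

```text
[[ 0.36  -0.897 -0.257  0.272]
 [-0.933 -0.346 -0.098 -0.51 ]
 [-0.001  0.275 -0.961  0.372]
 [ 0.     0.     0.     1.   ]]invalid input at $[0]: expected keys jaw, tx, ty, tz, ax, ay, az
```

View pics/w1.png

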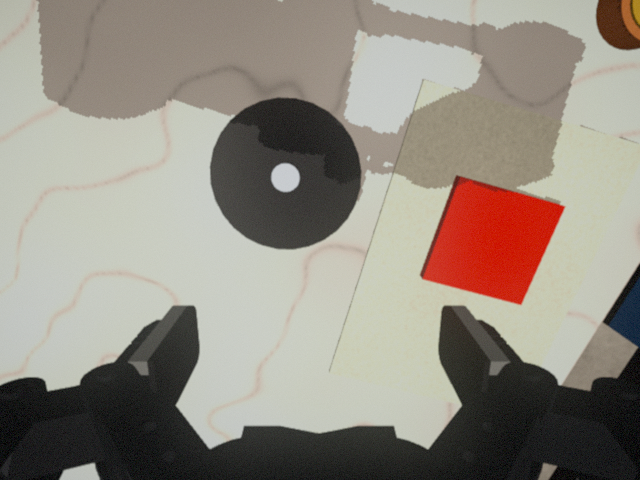

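The arm hasn't moved, because every row needs all seven keys. The wrist picture shows the fingers at the bottom, at about (165,345) and (475,345), and the bench ahead of them. I'll send the move again.

```bash
python3 -m pendant '[{"jaw":0.15,"tx":6,"ty":8,"tz":2,"ax":0,"ay":0,"az":9},{"jaw":0.15,"tx":10,"ty":13,"tz":2,"ax":0,"ay":0,"az":18},{"jaw":0.15,"tx":14,"ty":19,"tz":2,"ax":0,"ay":0,"az":27},{"jaw":0.15,"tx":18,"ty":25,"tz":1,"ax":0,"ay":0,"az":36},{"jaw":0.15,"tx":21,"ty":29,"tz":0,"ax":0,"ay":0,"az":36.5},{"jaw":0.15,"tx":21,"ty":29,"tz":0,"ax":0,"ay":0,"az":36.5},{"jaw":0.15,"tx":21,"ty":29,"tz":0,"ax":0,"ay":0,"az":36.5},{"jaw":0.15,"tx":21,"ty":29,"tz":0,"ax":0,"ay":0,"az":36.5},{"jaw":0.15,"tx":21,"ty":29,"tz":0,"ax":0,"ay":0,"az":36.5}]' 40
python3 - <<'E'
from h import *
a=snap('wrist','w2')
s=manip.get_state();print(s['position'],s['ee_rot'],s['width'],s['clock'])
E
```

```text
clock: 1.32
position: [0.4163, -0.2478, 0.2315]
ee_rot: [0.0, 0.877, 0.481, -0.0]
contact_force: [0.5, -0.2, -0.1]
width: 0.0493
gripper_force: 0.0
[ 0.41623021 -0.24777748  0.23144384] [ 2.39298420e-04  8.76898116e-01  4.80676218e-01 -1.07172895e-04] 0.049235948578495524 1.375
```

View pics/w2.png

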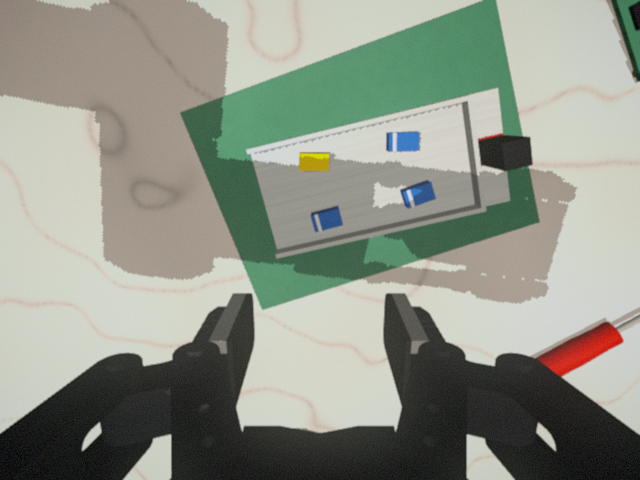

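The wrist view shows everything clearly: capacitor (314,161), relays (403,141), (418,194) and (326,218), post top (505,152). I'll measure from its depth data.

```bash
cat > meas.py <<'E'
from h import *
def cloud(a):
    v,u=np.mgrid[0:480,0:640]; d=a['depth']; P=a['pose']
    c=np.stack([(u-a['cx'])/a['fx']*d,(v-a['cy'])/a['fy']*d,d],-1); return c@P[:3,:3].T+P[:3,3]
def rect(p,n):
    r=cv2.minAreaRect((p[:,:2]*1000).astype(np.float32)); print(n,len(p),np.round(r[0],1),np.round(r[1],1),round(r[2],1),'zmed',np.median(p[:,2]).round(4)); return r
E
python3 - <<'E'
from meas import *
a=np.load('w2.npz');W=cloud(a);hsv=cv2.cvtColor(a['pixels'],cv2.COLOR_BGR2HSV)
def sel(lo,hi,z0,z1,box):
    m=cv2.inRange(hsv,np.array(lo),np.array(hi))>0; x0,y0,x1,y1=box
    k=np.zeros_like(m);k[y0:y1,x0:x1]=1
    return W[m&k&(W[...,2]>z0)&(W[...,2]<z1)&(a['depth']>0)]
rect(sel((20,80,40),(35,255,255),.018,.04,(280,140,350,180)),'cap')
for i,b in enumerate([(380,125,430,160),(395,175,445,212),(305,200,350,236)]): rect(sel((90,0,0),(135,255,255),.016,.04,b),'relay%d'%i)
rect(sel((0,0,0),(180,255,255),.045,.08,(460,110,560,190)),'post')
k=sel((0,0,0),(180,255,255),.0195,.026,(240,90,520,265)); rect(k,'walls')
# edges by hand: tray floor corners/lip at z .006
for n,u,v,z in [('lipL',247,151,.006),('lipR',276,257,.012),('wallinR',472,207,.022),('wallinL',463,103,.022),('m1',181,113,.003),('m2',495,0,.003),('m3',539,221,.003),('m4',262,309,.003)]:
    print(n,pt(a,u,v,z).round(4),pt(a,u,v).round(4))
E
```

```text
cap 533 [ 434.1 -212.7] [14.4 25.6] 57.3 zmed 0.0232
relay0 607 [ 506.6 -239.5] [15.8 26.1] 57.7 zmed 0.0202
relay1 547 [ 495.8 -286.8] [16.3 26. ] 77.2 zmed 0.0201
relay2 479 [ 415.4 -262.3] [16.7 25.7] 72.3 zmed 0.0202
post 1087 [ 569.3 -288.2] [22.3 22.7] 69.8 zmed 0.058
walls 4761 [ 476.7 -256.2] [100.4 217.1] 70.7 zmed 0.0211
lipL [ 0.3881 -0.1743  0.006 ] [ 0.3907 -0.1748  0.0206]
lipR [ 0.3558 -0.2685  0.012 ] [ 0.3583 -0.2665  0.021 ]
wallinR [ 0.5299 -0.3206  0.022 ] [ 0.5317 -0.3237  0.0138]
wallinL [ 0.5627 -0.2386  0.022 ] [ 0.5663 -0.2403  0.0103]
m1 [ 0.3579 -0.1168  0.003 ] [ 0.3578 -0.1167  0.0025]
m2 [ 0.6265 -0.1843  0.003 ] [ 0.6273 -0.1842  0.0014]
m3 [ 0.581  -0.3736  0.003 ] [ 0.5814 -0.3742  0.0018]
m4 [ 0.3109 -0.3082  0.003 ] [ 0.3103 -0.3088  0.0013]
```

```bash
python3 -m pendant '[{"jaw":-0.06,"tx":1.7,"ty":3.3,"tz":-5,"ax":0,"ay":0,"az":5.5},{"jaw":-0.06,"tx":1.7,"ty":3.3,"tz":-10,"ax":0,"ay":0,"az":5.5},{"jaw":-0.06,"tx":1.7,"ty":3.3,"tz":-15,"ax":0,"ay":0,"az":5.5},{"jaw":-0.06,"tx":1.7,"ty":3.3,"tz":-19,"ax":0,"ay":0,"az":5.5},{"jaw":-0.06,"tx":1.7,"ty":3.3,"tz":-19,"ax":0,"ay":0,"az":5.5},{"jaw":-0.06,"tx":1.7,"ty":3.3,"tz":-20.5,"ax":0,"ay":0,"az":5.5},{"jaw":-0.06,"tx":1.7,"ty":3.3,"tz":-21.5,"ax":0,"ay":0,"az":5.5},{"jaw":-0.06,"tx":1.7,"ty":3.3,"tz":-22.2,"ax":0,"ay":0,"az":5.5},{"jaw":-0.06,"tx":1.7,"ty":3.3,"tz":-22.2,"ax":0,"ay":0,"az":5.5}]' 30
python3 -m pendant '[{"jaw":-0.6,"tx":0,"ty":0,"tz":0,"ax":0,"ay":0,"az":0},{"jaw":-0.6,"tx":0,"ty":0,"tz":0,"ax":0,"ay":0,"az":0},{"jaw":-0.6,"tx":0,"ty":0,"tz":0,"ax":0,"ay":0,"az":0},{"jaw":-0.6,"tx":0,"ty":0,"tz":0,"ax":0,"ay":0,"az":0}]' 30
```

```text
clock: 2.5
position: [0.4338, -0.2137, 0.0095]
ee_rot: [0.0, 0.852, 0.523, 0.0]
contact_force: [0.0, -0.3, 0.3]
width: 0.0402
gripper_force: 0.0
clock: 3.0
position: [0.4341, -0.2138, 0.0099]
ee_rot: [0.001, 0.852, 0.523, 0.0]
contact_force: [-0.2, 0.4, 6.1]
width: 0.0254
gripper_force: 29.8
```

```bash
python3 -m pendant '[{"jaw":-0.6,"tx":0,"ty":0,"tz":1.5,"ax":0,"ay":0,"az":0},{"jaw":-0.6,"tx":0,"ty":0,"tz":4,"ax":0,"ay":0,"az":0},{"jaw":-0.6,"tx":0,"ty":0,"tz":9,"ax":0,"ay":0,"az":0},{"jaw":-0.6,"tx":0,"ty":0,"tz":14,"ax":0,"ay":0,"az":0},{"jaw":-0.6,"tx":0,"ty":0,"tz":19,"ax":0,"ay":0,"az":0},{"jaw":-0.6,"tx":0,"ty":0,"tz":24,"ax":0,"ay":0,"az":0},{"jaw":-0.6,"tx":0,"ty":0,"tz":26,"ax":0,"ay":0,"az":0},{"jaw":-0.6,"tx":0,"ty":0,"tz":26,"ax":0,"ay":0,"az":0}]' 30
python3 - <<'E'
from h import *
a=snap('wrist','w3')
E
```

```text
clock: 4.0
position: [0.4345, -0.214, 0.2707]
ee_rot: [0.002, 0.852, 0.523, 0.001]
contact_force: [-0.2, 0.6, -1.1]
width: 0.0253
gripper_force: 29.6
```

View pics/w3.png

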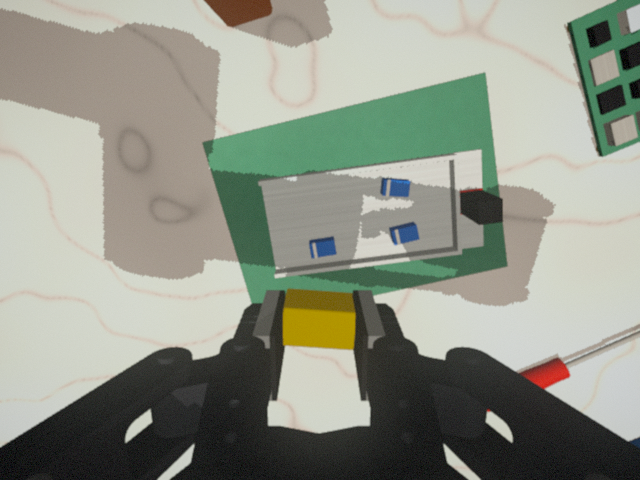

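The capacitor is held at (320,318) and all three relays are still in the tray. Next I'll carry the capacitor to the yellow bin.

```bash
python3 -m pendant '[{"jaw":-0.6,"tx":0.5,"ty":4,"tz":0,"ax":0,"ay":0,"az":0},{"jaw":-0.6,"tx":1,"ty":10,"tz":0,"ax":0,"ay":0,"az":0},{"jaw":-0.6,"tx":1.5,"ty":16,"tz":0,"ax":0,"ay":0,"az":0},{"jaw":-0.6,"tx":2,"ty":22,"tz":0,"ax":0,"ay":0,"az":0},{"jaw":-0.6,"tx":3,"ty":28,"tz":0,"ax":0,"ay":0,"az":0},{"jaw":-0.6,"tx":4,"ty":34,"tz":0,"ax":0,"ay":0,"az":0},{"jaw":-0.6,"tx":4.5,"ty":40,"tz":0,"ax":0,"ay":0,"az":0},{"jaw":-0.6,"tx":4.5,"ty":42,"tz":0,"ax":0,"ay":0,"az":0},{"jaw":-0.6,"tx":4.5,"ty":42,"tz":0,"ax":0,"ay":0,"az":0},{"jaw":-0.6,"tx":4.5,"ty":42,"tz":0,"ax":0,"ay":0,"az":0}]'
python3 -m pendant '[{"jaw":-0.6,"tx":0,"ty":0,"tz":-5,"ax":0,"ay":0,"az":0},{"jaw":-0.6,"tx":0,"ty":0,"tz":-10,"ax":0,"ay":0,"az":0},{"jaw":-0.6,"tx":0,"ty":0,"tz":-15,"ax":0,"ay":0,"az":0},{"jaw":-0.6,"tx":0,"ty":0,"tz":-20,"ax":0,"ay":0,"az":0},{"jaw":-0.6,"tx":0,"ty":0,"tz":-23,"ax":0,"ay":0,"az":0},{"jaw":-0.6,"tx":0,"ty":0,"tz":-23.5,"ax":0,"ay":0,"az":0},{"jaw":-0.6,"tx":0,"ty":0,"tz":-23.5,"ax":0,"ay":0,"az":0},{"jaw":0.1,"tx":0,"ty":0,"tz":-23.5,"ax":0,"ay":0,"az":0},{"jaw":0.1,"tx":0,"ty":0,"tz":-23.5,"ax":0,"ay":0,"az":0},{"jaw":0.1,"tx":0,"ty":0,"tz":-23.5,"ax":0,"ay":0,"az":0}]'
```

```text
clock: 5.3
position: [0.4782, 0.2054, 0.2681]
ee_rot: [0.0, 0.852, 0.523, -0.001]
contact_force: [-1.0, 0.3, 0.1]
width: 0.0253
gripper_force: 29.6
clock: 6.55
position: [0.4792, 0.2066, 0.0351]
ee_rot: [0.0, 0.852, 0.523, 0.001]
contact_force: [0.9, -0.1, -0.7]
width: 0.0473
gripper_force: 0.0
```

Released. I'll lift, take a check image of the bin, and return to the post.

```bash
python3 -m pendant '[{"jaw":0.1,"tx":0,"ty":0,"tz":5,"ax":0,"ay":0,"az":0},{"jaw":0.1,"tx":0,"ty":0,"tz":11,"ax":0,"ay":0,"az":0},{"jaw":0.1,"tx":0,"ty":0,"tz":17,"ax":0,"ay":0,"az":0},{"jaw":0.3,"tx":0,"ty":0,"tz":23,"ax":0,"ay":0,"az":0},{"jaw":0.5,"tx":1,"ty":-5,"tz":23,"ax":0,"ay":0,"az":7.6},{"jaw":0.5,"tx":2,"ty":-11,"tz":23,"ax":0,"ay":0,"az":7.6},{"jaw":0.5,"tx":3,"ty":-17,"tz":23,"ax":0,"ay":0,"az":7.6},{"jaw":0.5,"tx":4,"ty":-23,"tz":23,"ax":0,"ay":0,"az":7.6},{"jaw":0.5,"tx":5,"ty":-29,"tz":23,"ax":0,"ay":0,"az":7.6},{"jaw":0.5,"tx":6,"ty":-35,"tz":23,"ax":0,"ay":0,"az":7.6}]'
python3 -m pendant '[{"jaw":0.5,"tx":1,"ty":-6,"tz":0,"ax":0,"ay":0,"az":0},{"jaw":0.5,"tx":2,"ty":-11,"tz":0,"ax":0,"ay":0,"az":0},{"jaw":0.5,"tx":3,"ty":-14.5,"tz":0,"ax":0,"ay":0,"az":0},{"jaw":0.5,"tx":3,"ty":-14.5,"tz":-5,"ax":0,"ay":0,"az":0},{"jaw":0.5,"tx":3,"ty":-14.5,"tz":-8,"ax":0,"ay":0,"az":0},{"jaw":0.5,"tx":3,"ty":-14.5,"tz":-8,"ax":0,"ay":0,"az":0},{"jaw":0.5,"tx":3,"ty":-14.5,"tz":-8,"ax":0,"ay":0,"az":0}]'
python3 - <<'E'
from meas import *
a=snap('top','top3');W=cloud(a);hsv=cv2.cvtColor(a['pixels'],cv2.COLOR_BGR2HSV)
m=(cv2.inRange(hsv,np.array((20,80,30)),np.array((35,255,255)))>0)&(W[...,2]>.018)&(W[...,2]<.036);k=np.zeros_like(m);k[235:300,210:268]=1
m=cv2.morphologyEx((m&k).astype(np.uint8),cv2.MORPH_OPEN,np.ones((3,3)))>0
print(len(W[m]), np.median(W[m],0) if m.any() else '')
cv2.imwrite('pics/c3.png',cv2.resize(a['pixels'][200:330,130:470],None,fx=2.3,fy=2.3,interpolation=cv2.INTER_CUBIC))
E
```

```text
clock: 7.8
position: [0.5388, -0.1454, 0.2647]
ee_rot: [0.0, 0.816, 0.578, 0.0]
contact_force: [0.4, 0.1, -0.7]
width: 0.0641
gripper_force: 0.0
clock: 8.68
position: [0.5696, -0.2889, 0.1859]
ee_rot: [0.001, 0.816, 0.578, 0.0]
contact_force: [0.7, -0.1, 0.0]
width: 0.0637
gripper_force: 0.0
64 [0.48382475 0.20541856 0.02754501]
```

View pics/c3.png

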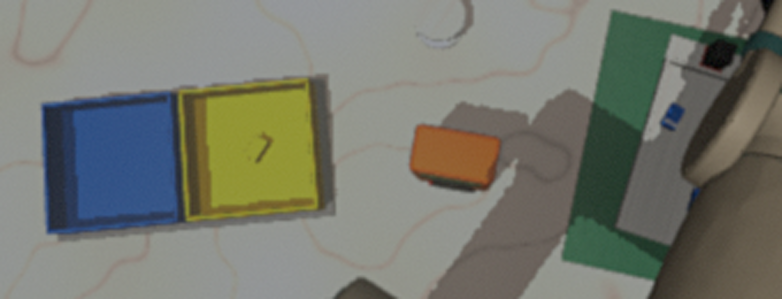

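The capacitor lies in the yellow bin at crop (258,148), and the multimeter at (455,155) is undisturbed. Next I'll grip the post.

```bash
python3 -m pendant '[{"jaw":0.5,"tx":0,"ty":0,"tz":-5,"ax":0,"ay":0,"az":0},{"jaw":0.5,"tx":0,"ty":0,"tz":-10,"ax":0,"ay":0,"az":0},{"jaw":0.5,"tx":0,"ty":0,"tz":-13,"ax":0,"ay":0,"az":0},{"jaw":0.5,"tx":0,"ty":0,"tz":-15.6,"ax":0,"ay":0,"az":0},{"jaw":0.5,"tx":0,"ty":0,"tz":-15.6,"ax":0,"ay":0,"az":0},{"jaw":0.5,"tx":0,"ty":0,"tz":-15.6,"ax":0,"ay":0,"az":0}]' 30
python3 -m pendant '[{"jaw":-0.7,"tx":0,"ty":0,"tz":0,"ax":0,"ay":0,"az":0},{"jaw":-0.7,"tx":0,"ty":0,"tz":0,"ax":0,"ay":0,"az":0},{"jaw":-0.7,"tx":0,"ty":0,"tz":0,"ax":0,"ay":0,"az":0},{"jaw":-0.7,"tx":0,"ty":0,"tz":0,"ax":0,"ay":0,"az":0},{"jaw":-0.7,"tx":0,"ty":0,"tz":0,"ax":0,"ay":0,"az":0},{"jaw":-0.7,"tx":0,"ty":0,"tz":0,"ax":0,"ay":0,"az":0}]' 30
python3 -m pendant '[{"jaw":-0.9,"tx":0,"ty":0,"tz":0,"ax":0,"ay":0,"az":0},{"jaw":-0.9,"tx":0,"ty":0,"tz":0,"ax":0,"ay":0,"az":0},{"jaw":-0.9,"tx":0,"ty":0,"tz":0,"ax":0,"ay":0,"az":0}]' 120
```

```text
clock: 9.48
position: [0.5702, -0.2894, 0.0304]
ee_rot: [0.002, 0.816, 0.578, 0.001]
contact_force: [0.1, -0.2, -0.2]
width: 0.0642
gripper_force: 0.0
clock: 10.22
position: [0.5693, -0.2889, 0.0294]
ee_rot: [0.001, 0.816, 0.578, 0.0]
contact_force: [-0.5, -0.3, 5.2]
width: 0.0217
gripper_force: 31.2
clock: 10.6
position: [0.5696, -0.2891, 0.0297]
ee_rot: [0.001, 0.816, 0.578, 0.0]
contact_force: [-0.4, 0.8, 6.7]
width: 0.0201
gripper_force: 118.7
```

```bash
python3 -m pendant '[{"jaw":-0.9,"tx":0,"ty":0,"tz":0.7,"ax":0.5,"ay":1.5,"az":0},{"jaw":-0.9,"tx":0,"ty":0,"tz":1.5,"ax":1,"ay":3,"az":0},{"jaw":-0.9,"tx":0,"ty":0,"tz":3,"ax":1.8,"ay":5,"az":0},{"jaw":-0.9,"tx":0,"ty":0,"tz":6,"ax":1.8,"ay":5,"az":0},{"jaw":-0.9,"tx":0,"ty":0,"tz":10,"ax":1.8,"ay":5,"az":0},{"jaw":-0.9,"tx":0,"ty":0,"tz":14,"ax":1.8,"ay":5,"az":0},{"jaw":-0.9,"tx":0,"ty":0,"tz":18,"ax":1.8,"ay":5,"az":0},{"jaw":-0.9,"tx":0,"ty":0,"tz":21,"ax":1.8,"ay":5,"az":0},{"jaw":-0.9,"tx":0,"ty":0,"tz":22.5,"ax":1.8,"ay":5,"az":0},{"jaw":-0.9,"tx":0,"ty":0,"tz":22.5,"ax":1.8,"ay":5,"az":0}]' 120
python3 - <<'E'
from h import *
a=snap('scene','sc2');cv2.imwrite('pics/sc2c.png',cv2.resize(a['pixels'][90:290,170:470],None,fx=2.6,fy=2.6))
E
```

```text
clock: 11.85
position: [0.5689, -0.2887, 0.2532]
ee_rot: [-0.038, 0.815, 0.578, -0.026]
contact_force: [-0.1, -0.9, -4.2]
width: 0.0204
gripper_force: 117.9
```

View pics/sc2c.png

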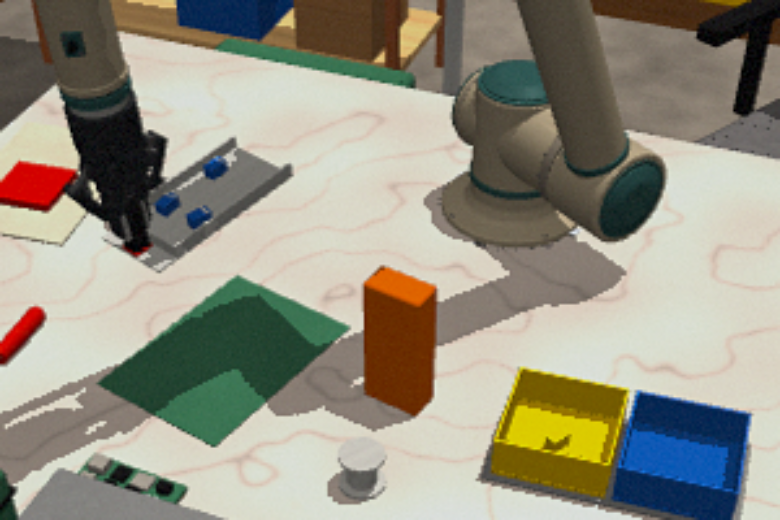

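The tray is held near crop (200,200) with a slight rearward tilt and the three relays are on it. Next I'll carry it over the multimeter to the blue bin.

```bash
python3 -m pendant '[{"jaw":-0.9,"tx":0.2,"ty":1,"tz":0,"ax":0,"ay":0,"az":0.5},{"jaw":-0.9,"tx":0.6,"ty":3,"tz":0,"ax":0,"ay":0,"az":1},{"jaw":-0.9,"tx":1,"ty":6,"tz":0,"ax":0,"ay":0,"az":2},{"jaw":-0.9,"tx":1.5,"ty":10,"tz":0,"ax":0,"ay":0,"az":3.5},{"jaw":-0.9,"tx":2,"ty":14,"tz":0,"ax":0,"ay":0,"az":5},{"jaw":-0.9,"tx":2.5,"ty":18,"tz":0,"ax":0,"ay":0,"az":6.5},{"jaw":-0.9,"tx":3,"ty":22,"tz":0,"ax":0,"ay":0,"az":8},{"jaw":-0.9,"tx":3.5,"ty":26,"tz":0,"ax":0,"ay":0,"az":9.5},{"jaw":-0.9,"tx":4,"ty":30,"tz":0,"ax":0,"ay":0,"az":11},{"jaw":-0.9,"tx":4.3,"ty":34,"tz":0,"ax":0,"ay":0,"az":12.5}]'
python3 -m pendant '[{"jaw":-0.9,"tx":0.3,"ty":4,"tz":0,"ax":0,"ay":0,"az":1.5},{"jaw":-0.9,"tx":0.6,"ty":8,"tz":0,"ax":0,"ay":0,"az":3},{"jaw":-0.9,"tx":0.9,"ty":12,"tz":0,"ax":0,"ay":0,"az":4.5},{"jaw":-0.9,"tx":1.2,"ty":16,"tz":0,"ax":0,"ay":0,"az":6},{"jaw":-0.9,"tx":1.5,"ty":20,"tz":0,"ax":0,"ay":0,"az":7.5},{"jaw":-0.9,"tx":1.8,"ty":24,"tz":0,"ax":0,"ay":0,"az":9},{"jaw":-0.9,"tx":2.2,"ty":28,"tz":0,"ax":0,"ay":0,"az":10.5},{"jaw":-0.9,"tx":2.4,"ty":30.5,"tz":0,"ax":0,"ay":0,"az":11.5},{"jaw":-0.9,"tx":2.5,"ty":31.8,"tz":0,"ax":0,"ay":0,"az":11.5},{"jaw":-0.9,"tx":2.5,"ty":31.8,"tz":0,"ax":0,"ay":0,"az":11.5}]'
```

```text
clock: 13.15
position: [0.6111, 0.0544, 0.2528]
ee_rot: [-0.035, 0.746, 0.664, -0.031]
contact_force: [0.4, 1.8, -3.5]
width: 0.0203
gripper_force: 118.0
clock: 14.4
position: [0.6359, 0.3704, 0.2526]
ee_rot: [-0.032, 0.676, 0.735, -0.035]
contact_force: [0.1, -0.6, -3.4]
width: 0.0203
gripper_force: 118.0
```

```bash
python3 -m pendant '[{"jaw":-0.9,"tx":0.4,"ty":0,"tz":-1,"ax":0,"ay":0,"az":0},{"jaw":-0.9,"tx":1,"ty":0,"tz":-2.5,"ax":0,"ay":0,"az":0},{"jaw":-0.9,"tx":2,"ty":0,"tz":-4.5,"ax":0,"ay":0,"az":0},{"jaw":-0.9,"tx":3,"ty":0,"tz":-6.5,"ax":0,"ay":0,"az":0},{"jaw":-0.9,"tx":4,"ty":0,"tz":-9,"ax":0,"ay":0,"az":0},{"jaw":-0.9,"tx":5,"ty":0,"tz":-11.5,"ax":0,"ay":0,"az":0},{"jaw":-0.9,"tx":6,"ty":0,"tz":-13.5,"ax":0,"ay":0,"az":0},{"jaw":-0.9,"tx":6.5,"ty":0,"tz":-14.5,"ax":0,"ay":0,"az":0},{"jaw":-0.9,"tx":6.7,"ty":0,"tz":-15,"ax":0,"ay":0,"az":0},{"jaw":-0.9,"tx":6.7,"ty":0,"tz":-15,"ax":0,"ay":0,"az":0}]'
python3 - <<'E'
from meas import *
s=manip.get_state();print(s['qpos'].round(2) if hasattr(s['qpos'],'round') else s['qpos'])
a=snap('top','top4');cv2.imwrite('pics/c4.png',cv2.resize(a['pixels'][130:330,130:350],None,fx=3,fy=3))
E
```

```text
clock: 15.65
position: [0.7039, 0.3696, 0.1037]
ee_rot: [-0.032, 0.677, 0.735, -0.034]
contact_force: [-0.1, 1.0, -4.0]
width: 0.02
gripper_force: 118.0
[0.38 0.73 1.03 0.03 1.47 0.3 ]
```

View pics/c4.png

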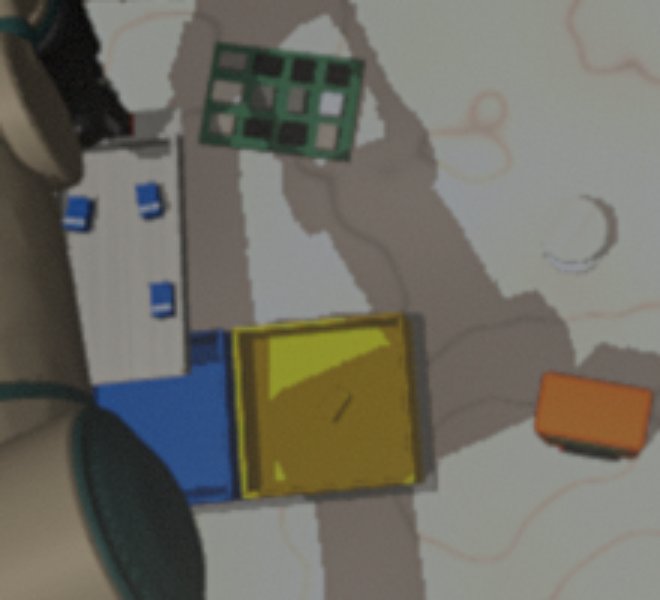

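The tray's lip is over the blue bin, with its right corner at crop (188,375), and the relays are on the tray. I'll check the corner's lateral position against the bin.

Run:
```python
from h import *
a=np.load('top4.npz')
print('lip right',pt(a,192.7,255,.118).round(4), 'blue/yellow wall top',pt(a,130+232/3,130+330/3,.061),pt(a,130+238/3,130+498/3,.061))
```

```text
lip right [0.4992 0.2967 0.118 ] blue/yellow wall top [0.54062538 0.27971533 0.061     ] [0.40753002 0.27300502 0.061     ]
```

```bash
python3 -m pendant '[{"jaw":-0.9,"tx":-0.4,"ty":0,"tz":3.6,"ax":0.8,"ay":-10,"az":0},{"jaw":-0.9,"tx":-1.5,"ty":-0.1,"tz":7.1,"ax":1.6,"ay":-20,"az":0},{"jaw":-0.9,"tx":-3.1,"ty":-0.2,"tz":10.3,"ax":2.5,"ay":-30,"az":0},{"jaw":-0.9,"tx":-5.2,"ty":-0.4,"tz":13.2,"ax":3.3,"ay":-40,"az":0},{"jaw":-0.9,"tx":-7.9,"ty":-0.6,"tz":15.7,"ax":4.1,"ay":-50,"az":0},{"jaw":-0.9,"tx":-7.9,"ty":-0.6,"tz":15.7,"ax":4.1,"ay":-50,"az":0},{"jaw":-0.9,"tx":-7.9,"ty":-0.6,"tz":15.7,"ax":4.1,"ay":-50,"az":0},{"jaw":-0.9,"tx":-7.9,"ty":-0.6,"tz":15.7,"ax":4.1,"ay":-50,"az":0},{"jaw":-0.9,"tx":-7.9,"ty":-0.6,"tz":15.7,"ax":4.1,"ay":-50,"az":0},{"jaw":-0.9,"tx":-7.9,"ty":-0.6,"tz":15.7,"ax":4.1,"ay":-50,"az":0}]'
python3 - <<'E'
from meas import *
a=snap('scene','sc3');cv2.imwrite('pics/sc3c.png',cv2.resize(a['pixels'][150:310,330:510],None,fx=3.6,fy=3.6))
E
```

```text
clock: 16.95
position: [0.6256, 0.3632, 0.26]
ee_rot: [0.258, 0.627, 0.68, 0.281]
contact_force: [-0.3, -0.9, -3.4]
width: 0.0202
gripper_force: 119.1
```

View pics/sc3c.png

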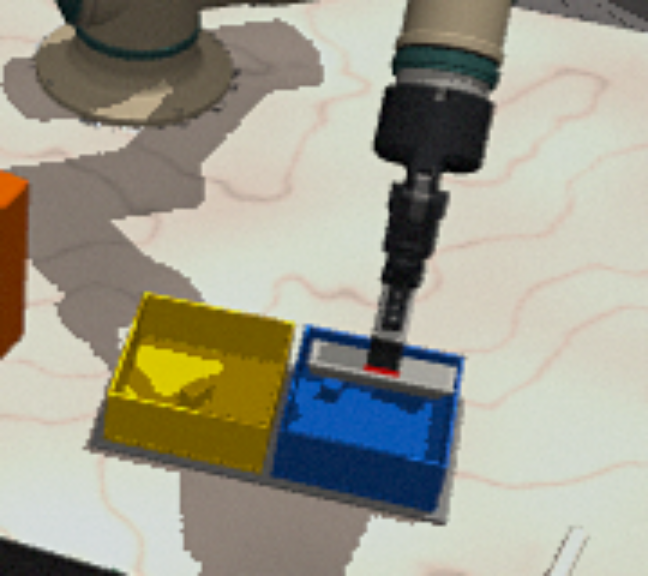

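The tray stands tipped over the blue bin, and its floor faces away from this camera. Dark relay-like shapes show in the bin near (330,385) and (400,390). I've viewed ten pictures, so from here I'll check numerically.

```bash
cat > chk.py <<'E'
from meas import *
from scipy.spatial.transform import Rotation as Ro
from scipy import ndimage
def ontray(name):
    s=manip.get_state();a=snap(name,'chk');W=cloud(a);q=np.array(s['ee_rot']);R=Ro.from_quat(q[[1,2,3,0]]).as_matrix()
    T=np.stack([-R[:,1],-R[:,0],-R[:,2]],1); L=(W-np.array(s['position']))@T*1000+[-97,0,27]
    inb=(a['depth']>0)&(L[...,0]>-70)&(L[...,0]<108)&(abs(L[...,1])<42)
    print(name,'floor px',(inb&(abs(L[...,2]-3)<4)).sum(),'raised px',(inb&(L[...,2]>10)&(L[...,2]<22)).sum())
    hsv=cv2.cvtColor(a['pixels'],cv2.COLOR_BGR2HSV);bl=cv2.inRange(hsv,np.array((100,120,30)),np.array((130,255,255)))>0
    print('blue on tray',(inb&bl&(L[...,2]<25)&(L[...,2]>0)).sum())
def inbin():
    a=snap('top','bin');W=cloud(a); B=np.array([.4698,.3503]);c,s=np.cos(.081),np.sin(.081)
    D=(W[...,:2]-B)@np.array([[c,-s],[s,c]]); m=(a['depth']>0)&(abs(D[...,0])<.056)&(abs(D[...,1])<.056)&(W[...,2]<.08)
    l,n=ndimage.label(m&(W[...,2]>.016)); print('bin floor px',(m&(W[...,2]<.014)).sum())
    for i in range(1,n+1):
        p=W[l==i]
        if len(p)>15: print(len(p),np.median(p,0).round(3))
E
python3 -c "
from chk import *
ontray('wrist');inbin()"
```

```text
wrist floor px 42256 raised px 0
blue on tray 0
bin floor px 1464
76 [0.428 0.313 0.025]
93 [0.417 0.374 0.028]
```

```bash
python3 -m pendant '[{"jaw":-0.9,"tx":0,"ty":0,"tz":0,"ax":-0.7,"ay":9,"az":0},{"jaw":-0.9,"tx":0,"ty":0,"tz":0,"ax":-1.5,"ay":18,"az":0},{"jaw":-0.9,"tx":0,"ty":0,"tz":0,"ax":-2.2,"ay":27,"az":0},{"jaw":-0.9,"tx":0,"ty":0,"tz":0,"ax":-3,"ay":36,"az":0},{"jaw":-0.9,"tx":0,"ty":0,"tz":0,"ax":-3.7,"ay":45,"az":0},{"jaw":-0.9,"tx":0,"ty":0,"tz":0,"ax":-3.7,"ay":45,"az":0}]'
python3 -m pendant '[{"jaw":-0.9,"tx":-0.3,"ty":-4,"tz":0,"ax":0,"ay":0,"az":-1.5},{"jaw":-0.9,"tx":-0.6,"ty":-9,"tz":0,"ax":0,"ay":0,"az":-3},{"jaw":-0.9,"tx":-0.9,"ty":-14,"tz":0,"ax":0,"ay":0,"az":-5},{"jaw":-0.9,"tx":-1.2,"ty":-19,"tz":0,"ax":0,"ay":0,"az":-7},{"jaw":-0.9,"tx":-1.5,"ty":-24,"tz":0,"ax":0,"ay":0,"az":-9},{"jaw":-0.9,"tx":-1.8,"ty":-29,"tz":0,"ax":0,"ay":0,"az":-11},{"jaw":-0.9,"tx":-2.2,"ty":-34,"tz":0,"ax":0,"ay":0,"az":-13},{"jaw":-0.9,"tx":-2.4,"ty":-39,"tz":0,"ax":0,"ay":0,"az":-15},{"jaw":-0.9,"tx":-3,"ty":-44,"tz":0,"ax":0,"ay":0,"az":-17},{"jaw":-0.9,"tx":-3.5,"ty":-49,"tz":0,"ax":0,"ay":0,"az":-19}]'
python3 -c "
from chk import *
inbin()"
```

```text
clock: 17.85
position: [0.6285, 0.3628, 0.2578]
ee_rot: [-0.001, 0.679, 0.735, -0.002]
contact_force: [-0.9, 0.2, -3.3]
width: 0.0198
gripper_force: 119.0
clock: 19.1
position: [0.5885, -0.1274, 0.2608]
ee_rot: [-0.0, 0.79, 0.613, -0.001]
contact_force: [0.7, 0.2, -3.0]
width: 0.0205
gripper_force: 119.1
bin floor px 1660
77 [0.428 0.314 0.025]
93 [0.417 0.374 0.028]
```

Run:
```python
from meas import *
from scipy import ndimage
a=np.load('bin.npz');W=cloud(a);B=np.array([.4698,.3503]);c,s=np.cos(.081),np.sin(.081)
D=((W[...,:2]-B)@np.array([[c,-s],[s,c]]))*1000
Z=W[...,2]*1000
m=(abs(D)<75).all(-1)
v,u=np.where(m);v0,v1,u0,u1=v.min(),v.max(),u.min(),u.max()
for r in range(v0,v1+1,2): print(r,' '.join('%2d'%min(99,max(0,z)) for z in Z[r,u0:u1+1:2]))
print(u0,u1)
# white stripes
hsv=cv2.cvtColor(a['pixels'],cv2.COLOR_BGR2HSV);w=m&(hsv[...,1]<110)&(hsv[...,2]>90)&(Z<50)
l,n=ndimage.label(w)
for i in range(1,n+1):print((l==i).sum(),W[l==i].mean(0).round(3),D[l==i].mean(0).round(0))
# blue things outside
bl=(cv2.inRange(hsv,np.array((105,150,40)),np.array((125,255,255)))>0)&~m
l,n=ndimage.label(bl)
for i in range(1,n+1):
    if (l==i).sum()>15: print('blue',(l==i).sum(),W[l==i].mean(0).round(3))
```

```text
240  0  0  0  1  0  0  0  2  0  0  0  0  2  2  0  3  0  1  0  0  0  1  0 64 60 58 57 61 61  6 61 58 54 53 53
242  1  1  1  0  0  0  0  0  2  0  0  0  0 56 62 58 60 65 56 57 58 61 54 52 50 45 44 45 59 39 62 45 27 21 23
244  0  3 56 60 63 60 59 62 63 60 59 55 51 51 49 44 45 37 33 30 30 25 25 19 19 12 10  7 59 40 61 53 29 11  6
246 60 53 52 54 48 42 44 41 35 30 26 26 26 18 16 15  9 14  5 10 12 13 10 10 10 11 12 11 58 43 61 52 31 12  5
248 56 56 39 24 16 14 10  7 12 12 11 11 10 11 10  6 12 13  9  9 10  8 10  6  9  8 11  9 60 42 59 57 34 17  9
250 63 60 45 29 19  8  8  9 11 10 13 11 12  8  9  9  9  6  6 11 10  8 14  6 11  9  8 10 59 43 62 55 32 14 10
252 64 54 39 30 17 11  4  6  7 13  9 10 11  9  9  9  8 10  9 10  7  8  8  9  6 12  7 11 56 50 57 53 35 17 10
254 60 53 44 29 10  7 12  8 13 12  8  9 10  8 10  9  9 12 13 13 12 14 14  8  9  9 10 12 59 43 61 57 33 15  7
256 64 55 42 30 18  8  5  5 10 13 11 10  8 10  8  9  8 12  7 11  6  9  7 11 10  7  6  8 60 49 31 60 39 17  8
258 62 54 44 34 16  7  8 10  7 10  9 12  9 11  7  6 11  7 10 12  8 11 10  9 14 10 12  9 65 51 29 58 40 19  7
260 61 59 
[... 2196 characters left out ...]
8 60 50 39 21  9  4  4  8  6  4  3  5  3  4  8  7  6  6 10  5  0  0  2  0  0  1  0
302  2  1  0  0  8  5  5  6  5  6  5  7  7  7  1  5  5  3  1  0  0  1  1  0  0  0  0  2  2  0  0  0  0  0  1
304  2  1  0  4  6  6  5  0  0  0  0  0  0  0  3  0  0  2  0  4  0  1  0  0  0  0  2  0  1  2  0  0  0  1  0
148 216
1 [0.548 0.295 0.007] [ 74. -61.]
1 [0.459 0.282 0.032] [-17. -67.]
1 [0.42 0.28 0.03] [-55. -66.]
215 [0.399 0.346 0.008] [-71.   1.]
blue 20 [0.835 0.236 0.101]
blue 16 [0.836 0.193 0.102]
blue 18 [0.835 0.152 0.101]
blue 22 [0.835 0.32  0.102]
blue 21 [0.835 0.277 0.101]
blue 26 [0.836 0.403 0.1  ]
blue 22 [0.835 0.361 0.101]
blue 25 [0.835 0.445 0.1  ]
blue 1546 [ 0.599 -0.689  0.106]
```

All three relays are in the blue bin: one flat, and two at the front wall, highest about 40 mm. Now I'll set the tray down on the mat.

```bash
python3 -m pendant '[{"jaw":-0.9,"tx":-0.8,"ty":-5,"tz":0,"ax":0,"ay":0,"az":-2},{"jaw":-0.9,"tx":-1.7,"ty":-10,"tz":0,"ax":0,"ay":0,"az":-4},{"jaw":-0.9,"tx":-2.5,"ty":-14,"tz":0,"ax":0,"ay":0,"az":-5},{"jaw":-0.9,"tx":-2.7,"ty":-15.2,"tz":-3,"ax":0,"ay":0,"az":-5},{"jaw":-0.9,"tx":-2.7,"ty":-15.2,"tz":-8,"ax":0,"ay":0,"az":-5},{"jaw":-0.9,"tx":-2.7,"ty":-15.2,"tz":-13,"ax":0,"ay":0,"az":-5},{"jaw":-0.9,"tx":-2.7,"ty":-15.2,"tz":-18,"ax":0,"ay":0,"az":-5},{"jaw":-0.9,"tx":-2.7,"ty":-15.2,"tz":-20.5,"ax":0,"ay":0,"az":-5},{"jaw":-0.9,"tx":-2.7,"ty":-15.2,"tz":-21.5,"ax":0,"ay":0,"az":-5},{"jaw":-0.9,"tx":-2.7,"ty":-15.2,"tz":-21.5,"ax":0,"ay":0,"az":-5}]'
python3 -m pendant '[{"jaw":-0.9,"tx":0,"ty":0,"tz":-0.5,"ax":0,"ay":0,"az":0},{"jaw":-0.9,"tx":0,"ty":0,"tz":-1,"ax":0,"ay":0,"az":0},{"jaw":-0.9,"tx":0,"ty":0,"tz":-1.2,"ax":0,"ay":0,"az":0},{"jaw":-0.9,"tx":0,"ty":0,"tz":-1.2,"ax":0,"ay":0,"az":0}]'
```

```text
clock: 20.4
position: [0.5627, -0.2781, 0.0459]
ee_rot: [-0.002, 0.815, 0.579, -0.001]
contact_force: [-0.1, -0.5, -1.7]
width: 0.02
gripper_force: 118.9
clock: 20.9
position: [0.5627, -0.2786, 0.0332]
ee_rot: [-0.002, 0.816, 0.578, -0.001]
contact_force: [0.7, 0.4, -3.1]
width: 0.02
gripper_force: 119.1
```

```bash
python3 -m pendant '[{"jaw":-0.9,"tx":0,"ty":0,"tz":-0.2,"ax":0,"ay":0,"az":0},{"jaw":-0.9,"tx":0,"ty":0,"tz":-0.4,"ax":0,"ay":0,"az":0},{"jaw":-0.9,"tx":0,"ty":0,"tz":-0.4,"ax":0,"ay":0,"az":0}]'
python3 -m pendant '[{"jaw":-0.4,"tx":0,"ty":0,"tz":0,"ax":0,"ay":0,"az":0},{"jaw":0,"tx":0,"ty":0,"tz":0,"ax":0,"ay":0,"az":0},{"jaw":0.4,"tx":0,"ty":0,"tz":0,"ax":0,"ay":0,"az":0},{"jaw":0.4,"tx":0,"ty":0,"tz":0,"ax":0,"ay":0,"az":0},{"jaw":0.4,"tx":0,"ty":0,"tz":2,"ax":0,"ay":0,"az":0},{"jaw":0.4,"tx":0,"ty":0,"tz":6,"ax":0,"ay":0,"az":0},{"jaw":0.4,"tx":0,"ty":0,"tz":12,"ax":0,"ay":0,"az":0},{"jaw":0.4,"tx":0,"ty":0,"tz":18,"ax":0,"ay":0,"az":0},{"jaw":0.4,"tx":-3,"ty":-4,"tz":22,"ax":0,"ay":0,"az":0},{"jaw":0.4,"tx":-7,"ty":-8,"tz":24,"ax":0,"ay":0,"az":0}]' 40
python3 -m pendant '[{"jaw":0.4,"tx":-5,"ty":-3,"tz":0,"ax":0,"ay":0,"az":0},{"jaw":0.4,"tx":-9,"ty":-5,"tz":0,"ax":0,"ay":0,"az":0},{"jaw":0.4,"tx":-9,"ty":-5,"tz":0,"ax":0,"ay":0,"az":0},{"jaw":0.4,"tx":-9,"ty":-5,"tz":0,"ax":0,"ay":0,"az":0}]'
python3 - <<'E'
from meas import *
a=snap('wrist','w9');W=cloud(a);Z=W[...,2]
m=(a['depth']>0)&(abs(W[...,0]-.48)<.16)&(abs(W[...,1]+.25)<.14)
rect(W[m&(Z>.0185)&(Z<.026)],'walls');rect(W[m&(Z>.045)&(Z<.075)],'post')
th=np.deg2rad(160.7);c=np.array([.470,-.2465]);d=W[...,:2]-c;X=d@[np.cos(th),np.sin(th)];Y=d@[-np.sin(th),np.cos(th)]
f=m&(abs(Y)<.038)&(X>-.07)&(X<.1);A=np.c_[X[f],Y[f],np.ones(f.sum())];print('floor plane',np.linalg.lstsq(A,Z[f],rcond=None)[0].round(4),'max',Z[f].max())
s=manip.get_state();print(s['position'],s['contact_force'])
E
```

```text
clock: 21.28
position: [0.5629, -0.2787, 0.0298]
ee_rot: [-0.002, 0.816, 0.578, -0.001]
contact_force: [-1.3, 1.2, 0.6]
width: 0.0202
gripper_force: 119.5
clock: 22.52
position: [0.4935, -0.3596, 0.2723]
ee_rot: [0.0, 0.815, 0.579, -0.001]
contact_force: [-0.6, -1.1, -0.4]
width: 0.0597
gripper_force: 0.0
clock: 23.02
position: [0.4031, -0.4084, 0.2694]
ee_rot: [-0.002, 0.816, 0.578, -0.001]
contact_force: [0.3, 0.2, -0.5]
width: 0.0596
gripper_force: 0.0
walls 1587 [ 458.3 -289. ] [ 45.7 220.2] 83.6 zmed 0.0211
post 50 [ 559.  -288.5] [ 0.8 20.9] 69.4 zmed 0.0477
floor plane [-0.0004 -0.0001  0.0052] max 0.008430816662297724
[ 0.40353507 -0.40813482  0.26932622] [-0.4104496  -0.26834086 -0.62771295]
```

The tray is flat: slope under 0.0005, floor at about 5–6 mm. One last check from the top camera before hand-in.

Run:
```python
from meas import *
a=snap('top','top9');W=cloud(a);Z=W[...,2];b=np.load('top1.npz');Wb=cloud(b)
m=(a['depth']>0)&(abs(W[...,0]-.48)<.16)&(abs(W[...,1]+.25)<.14)
rect(W[m&(Z>.045)&(Z<.075)],'post')
hsv=cv2.cvtColor(a['pixels'],cv2.COLOR_BGR2HSV);hb=cv2.cvtColor(b['pixels'],cv2.COLOR_BGR2HSV)
y=(Z>.018)&(Z<.036)&(W[...,0]>.43)&(W[...,0]<.53)&(W[...,1]>.15)&(W[...,1]<.26);print('cap',y.sum(),np.median(W[y],0))
for n,w,h in(('start',Wb,hb),('now',W,hsv)):
    k=(w[...,2]>.15)&(w[...,2]<.2)&(abs(w[...,0]-.46)<.08)&(abs(w[...,1])<.1)&(h[...,0]<20); print(n,'mm',k.sum(),w[k].mean(0).round(3))
    k=(w[...,2]>.03)&(w[...,2]<.06)&(abs(w[...,0]-.59)<.06)&(abs(w[...,1])<.07); print('spool',k.sum(),w[k].mean(0).round(3))
```

```text
post 101 [ 565.5 -279.2] [22.6 22.7] 67.8 zmed 0.0584
cap 73 [0.48397494 0.20551154 0.02756451]
start mm 808 [ 0.462 -0.006  0.179]
spool 404 [0.619 0.007 0.05 ]
now mm 810 [ 0.461 -0.006  0.179]
spool 404 [0.619 0.008 0.05 ]
```

```bash
python3 -c "
from rig import manip
print(manip.sign_off())"
```

```text
the job is handed in; nothing more can be done
None
```

The job is handed in, with no verdict returned: by my final measurements the capacitor is in the yellow bin, all three relays are in the blue bin, the empty tray is flat on its mat, and the multimeter and spool have not moved (I did not re-measure the marker, screwdriver or circuit boards).

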